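# Open out the pastry press

## Robot

A 6-joint arm with a two-finger parallel gripper is mounted at the origin on the work surface. World frame = base frame: x ahead of the robot, y to its left, z up, the work surface at z = 0. Lengths are in m, angles in rad, forces in N, time in s.
With the tool pointing down it reaches from about 0.275 to 0.75 m from the base axis. Payload 10.2 kg.
Tool frame: the origin (TCP) lies at the very end of the fingers, on their centre line; the grasp point (between the pads) lies 19 mm behind it; z points along the fingers, y is the direction in which the jaws open and shut (so a half turn about z gives the same grasp; the last joint's range is limited). The gripper opens to 88 mm and grips with 3 to 60 N. Pads are 18 mm wide; open, the fingers measure 123 mm over their backs; the gripper's body (75 mm by 187 mm) begins 45 mm behind the grasp point.
Start: joints at [-1.37, 0.313, 1.498, -0, 1.331, -0.223], TCP at [0.216, -0.479, 0.239] pointing down, gripper open.
Joint ranges: [-2.94, 2.94], [-0.97, 2.17], [0.19, 2.56], [-1.23, 4.37], [0.02, 3.11], [-2.88, 2.88]. Speed limits (rad/s): [2.39, 2.39, 3.01, 3.14, 3.14, 3.14].

## Interface

Orientations are given as a 3x3 rotation matrix whose columns are the frame's x, y, z axes.
In Python, from bench import bot, jaws, viewer gives the robot as it stands. Calls block until the motion is done:
- bot.move_to(position, orientation): joint-space move of the TCP to a pose.
- bot.movel(position, rotation=None, v=0.15, contact_N=None): straight line of the TCP; rotation=None keeps the orientation; v is the mean speed in m/s. With contact_N (N) it stops when the force on the tool has changed by that much, and returns True; else False.
- bot.goto_joints(angles): joint-space move.
- jaws.gripper_to(opening): finger opening in m; the grip force is fixed at half the most; returns when the fingers have stopped.
- bot.wait(seconds).
- bot.inverse_kinematics(position, orientation): joint angles nearest the present ones, or None.
- bot.sense(): the state.
- viewer.snapshot(name): name is "side" or "top"; returns a dict with "frame" (420x560x3 uint8, red, green, blue), "fx", "fy", "cx", "cy" (pixels), "k1" (the pictures are not rectified: a ray, as slopes to the right and down, at radius r is drawn at 1 + k1 r^2 times it, then the intrinsics apply), "pose" (4x4, takes a point from camera to world coordinates). Camera axes: x right, y up, looking along -z (the intrinsics and any distortion apply to the point x, -y, -z); pixel columns grow to the right and rows downward; lengths in m; the calibration is good to about 2 mm. A picture is of the moment at which its call begins. There is no depth.
A pose or a line that the arm cannot do raises bot.Unreachable and nothing moves.
- bot.hand_in(): hands the job in, once; it reports no verdict.
The state is a dict: "clock": time; "qpos": joint angles; "qd": joint speeds; "tau": joint torques, N m; "eef_pos": TCP position; "ee_rot": TCP orientation; "force": force on the tool from outside, world axes, zero at the start; "wrist_torque": the same for the moment, N m; "width": finger opening in m.
Only numpy, scipy, OpenCV 4.12 (cv2) and the standard library are available. Lean on these libraries where they do the work, as an engineer would, in place of code of your own. Each camera call takes 0.05 s, during which the arm holds its last target.

## Task

Open the yellow empanada press ready for use. First push the small enamel pot along the worktop, clear of the place where the press's upper leaf will come down; then push the leaf up by its lip with your fingers and flip it over its spine until it lies flat, fully open, on the other side. Everything is done by pushing: do not pinch the leaf or the pot, do not lift or tip the pot, and leave the jar, the brush holder and the mill where they are.

Things in the scene. Friction and masses are not known exactly. Their poses are not given: they have to be found in the camera images.
- press: Yellow plastic empanada press, fixed to the worktop. Origin on the worktop below the middle of its spine; z up, x along the spine (150 mm long, axis 55 mm up). On the -y side: its fixed lower half disc, radius 75 mm, with the hinged upper leaf on it, shut or a little ajar. The leaf must come to lie level on the +y side: flat underside then 43 mm up, the lip sloping to 12 mm up.
- spine (a point): Point on the hinge axis at the middle of the spine, 55 mm above the worktop; same axes as press. The hinge axis runs along its x.
- leaf (a joint): Angle of the upper leaf, rad: 0 = shut on the -y side; 1.57 = upright; 3.14 = fully open, flat on the +y side (end stop). Starts at 0 to 0.35. Leaf 90 g; snug hinge, friction 0.09 N m: it stays wherever left and takes about 1 N at its edge. Half disc, radius 75 mm (edge 79 mm from the axis), 12 mm thick; inner face in the plane of the hinge axis, with a pocket 52 mm in radius, 8 mm deep.
- lip (a point): Middle of the lip's outer end, to be pushed up: a bar 60 mm long along the spine, 7 mm thick. The lip is a 5 mm plate, 60 mm wide, rising outwards at about 43 degrees from the leaf's round edge. Leaf shut: this end is 110 mm from the spine (-y) and 42 mm above the hinge axis, 97 mm above the worktop, free below and outside. Moves with the leaf.
- rim (a point): Point on the leaf's inner face, middle of its solid rim (56 to 79 mm from the hinge axis), 68 mm from the hinge axis. Faces down when shut, up when open: pushing here carries the leaf past upright and down flat. Moves with the leaf.
- pot: Small open white enamel pot, 80 mm across, 65 mm high, about 0.3 kg; two small dark wire ears at 50 mm height reach 57 mm from its axis on its +x and -x sides. Origin at the centre of its underside, z up. Starts on the press's +y side, 95 to 115 mm from the spine and up to 30 mm off its middle, in the leaf's way. Slides when pushed low.
- jar: Bystander: glass storage jar with a bamboo cap, 92 mm across, 139 mm high; origin at the centre of its underside.
- brush_holder: Bystander: stainless cup 72 mm across, 110 mm high, with two pastry brushes standing in it up to 200 mm; origin at the centre of its underside.
- mill: Bystander: dark wooden pepper mill, 54 mm across, 130 mm high; origin at the centre of its underside.
Mind the look-alikes: they are no part of the job. Of the things like the press, leave any that is green; of the rest the larger one is meant. Of the things that look like the pot, take the one that is farthest from the robot's base at the start.

How it is judged:
By the outcome, as a careful person would: the job done as asked, in the order asked, and still so for the second after the job is handed in, with the robot touching nothing.
It also fails if it takes over 61 s, if anything falls off the work surface, if the arm or the gripper's body presses on something with over 40 N, if the wrist force passes 120 N, or if a joint passes its speed limit or range.

## Working session

There is one attempt and no reset: what is moved stays moved. The work goes in short steps, each a Python script; the robot and the scene stay as the last script left them, time stands still between calls to the robot, and variables do not carry over. Pictures are saved under pics/ and viewed, and the job is handed in when it is done.

```bash
ls; mkdir -p pics
cat > h.py <<'E'
import numpy as np, cv2
from bench import bot, jaws, viewer
def snap(name, fn):
    s=viewer.snapshot(name); cv2.imwrite('pics/'+fn+'.png', s['frame'][:,:,::-1]); return s
E
python3 - <<'E'
from h import *
import pickle
for n in ('side','top'):
    s=snap(n,n+'0'); pickle.dump(s,open(n+'0.pkl','wb')); print(n,s['fx'],s['fy'],s['cx'],s['cy'],s['k1']); print(np.round(s['pose'],3))
st=bot.sense(); print(st['clock'],st['force'],np.round(st['ee_rot'],3))
E
```

```text
pics
side 444.22617143564986 444.22617143564986 277.73228152653076 210.31878241556467 -0.12298393621749333
[[-0.976  0.15  -0.158  0.351]
 [-0.217 -0.693  0.687  0.626]
 [-0.006  0.705  0.709  0.847]
 [ 0.     0.     0.     1.   ]]
top 526.5177543897818 526.5177543897818 281.05233149966824 210.46693166770856 -0.1480127884929238
[[ 0.027  0.984 -0.178  0.248]
 [-0.999  0.03   0.015 -0.063]
 [ 0.02   0.178  0.984  1.558]
 [ 0.     0.     0.     1.   ]]
0.1 [ 1.10516906e+00 -9.06711186e-01  2.08426841e-05] [[ 0.912  0.411 -0.   ]
 [ 0.411 -0.912  0.001]
 [ 0.    -0.001 -1.   ]]
```

View pics/side0.png

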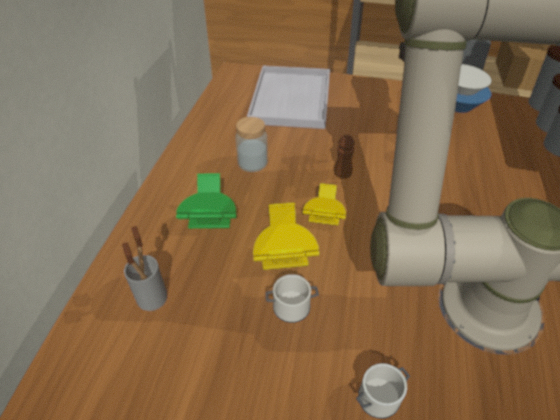

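View pics/top0.png

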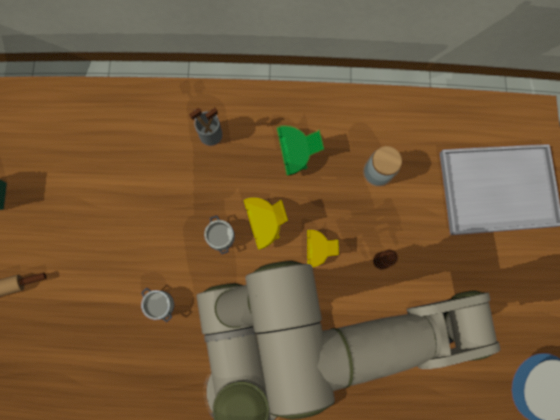

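The top view shows the large yellow press at about (265,220), with the pot beside it at (219,235). The decoy pot is at (157,305), the small yellow press at (320,247) and the green one at (297,150). Next I'll crop in and measure.

```bash
cat >> h.py <<'E'
def ray(s,u,v):
    K=np.array([[s['fx'],0,s['cx']],[0,s['fy'],s['cy']],[0,0,1.]])
    p=cv2.undistortPoints(np.array([[[u,v]]],float),K,np.array([s['k1'],0,0,0]))[0,0]
    d=s['pose'][:3,:3]@np.array([p[0],-p[1],-1.]); return s['pose'][:3,3],d
def onz(s,u,v,z):
    o,d=ray(s,u,v); return o+d*(z-o[2])/d[2]
def proj(s,P):
    K=np.array([[s['fx'],0,s['cx']],[0,s['fy'],s['cy']],[0,0,1.]])
    p=(np.asarray(P,float).reshape(-1,3)-s['pose'][:3,3])@s['pose'][:3,:3]; p=p*[1,-1,-1]
    return cv2.projectPoints(p,np.zeros(3),np.zeros(3),K,np.array([s['k1'],0,0,0]))[0].reshape(-1,2)
def tri(sa,ua,sb,ub):
    o1,d1=ray(sa,*ua);o2,d2=ray(sb,*ub)
    A=np.stack([d1,-d2],1);t=np.linalg.lstsq(A,o2-o1,rcond=None)[0]
    a=o1+t[0]*d1;b=o2+t[1]*d2; return (a+b)/2,np.linalg.norm(a-b)
E
python3 - <<'E'
import pickle,cv2
s=pickle.load(open('side0.pkl','rb'))['frame'];t=pickle.load(open('top0.pkl','rb'))['frame']
a=cv2.resize(s[195:325,235:335],None,fx=4.5,fy=4.5,interpolation=cv2.INTER_CUBIC)
b=cv2.resize(t[185:260,195:300],None,fx=7,fy=7,interpolation=cv2.INTER_CUBIC)
cv2.imwrite('pics/a.png',a[:,:,::-1]);cv2.imwrite('pics/b.png',b[:,:,::-1])
E
```

```text
(no output)
```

View pics/a.png

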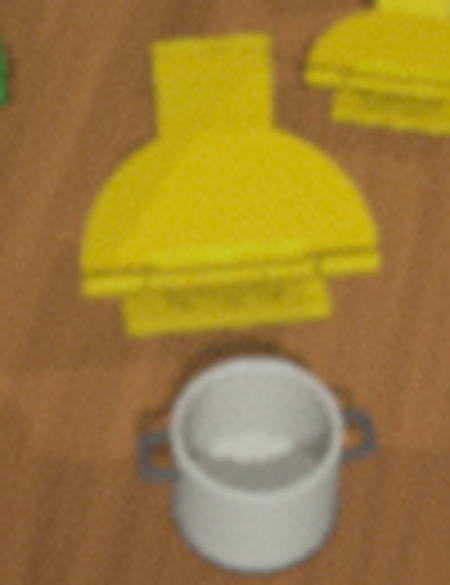

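View pics/b.png

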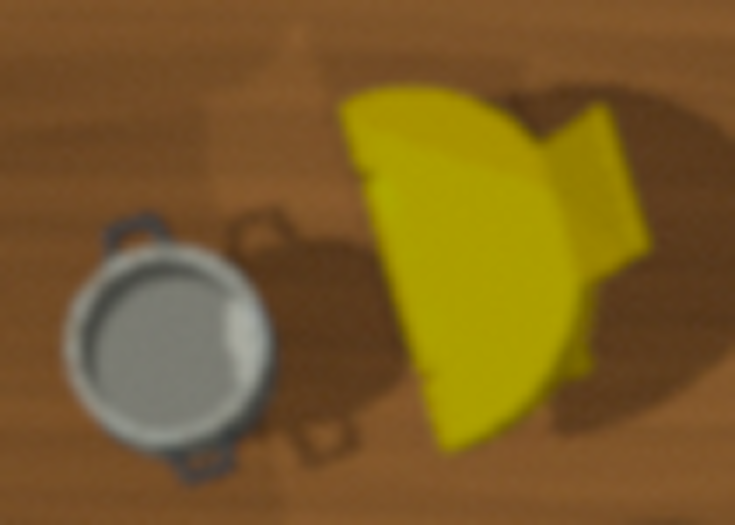

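Run:
```python
from h import *
import pickle
s=pickle.load(open('side0.pkl','rb'));t=pickle.load(open('top0.pkl','rb'))
B=lambda u,v:(195+u/7-.4,185+v/7-.4); A=lambda u,v:(235+u/4.5-.4,195+v/4.5-.4)
for n,b,a in [('end+x',(342,100),(84,278)),('end-x',(447,450),(380,256)),('lipL',(603,103),(152,42)),('lipR',(650,245),(270,37))]:
    print(n,tri(t,B(*b),s,A(*a)), onz(t,*B(*b),.055))
rt=onz(t,*B(170,347),.065); print('rim top',rt)
print('rim side',onz(s,*A(256,424),.065))
for b in [(65,347),(275,347),(170,242),(170,452)]: print(onz(t,*B(*b),.065)-rt)
# ears at z .05
print('ears top',onz(t,*B(136,225),.05),onz(t,*B(206,475),.05)); print('ears side',onz(s,*A(142,455),.05),onz(s,*A(372,435),.05))
# others, base contacts rough
for n,p,z in [('brush',(208,122),.11),('jar',(386,160),.139),('mill',(386,259),.13),('pot2',(157,305),.065),('green',(280,150),.05),('yel2',(308,247),.05)]:
    print(n,onz(t,*p,z))
# masks
for n,f in [('top',t),('side',s)]:
    h=cv2.cvtColor(f['frame'],cv2.COLOR_RGB2HSV); m=cv2.inRange(h,(24,150,80),(34,255,255))
    N,l,st,c=cv2.connectedComponentsWithStats(m); print(n,[(st[i],np.round(c[i],1)) for i in range(1,N) if st[i][4]>80])
```

```text
end+x (array([0.54765306, 0.02390838, 0.06571181]), np.float64(0.00264479990198195)) [0.55116228 0.02462498 0.055     ]
end-x (array([ 0.4048466 , -0.0241974 ,  0.06251875]), np.float64(0.0016895787729224157)) [ 0.40648936 -0.02403649  0.055     ]
lipL (array([ 0.53655707, -0.08294372,  0.13102724]), np.float64(0.002398331056948877)) [ 0.55323095 -0.08393269  0.055     ]
lipR (array([ 0.47982467, -0.10297347,  0.12758971]), np.float64(0.004466096347891477)) [ 0.49397916 -0.1049756   0.055     ]
rim top [0.44416568 0.09025509 0.065     ]
rim side [0.44497538 0.09155303 0.065     ]
[-0.00135261  0.0429935   0.        ]
[ 0.00133329 -0.04291386  0.        ]
[0.04341452 0.00203792 0.        ]
[-0.04302365 -0.00197651  0.        ]
ears top [0.49669408 0.10832532 0.05      ] [0.39368162 0.07458483 0.05      ]
ears side [0.49604352 0.11019963 0.05      ] [0.3913609  0.07586914 0.05      ]
brush [0.76406909 0.1336213  0.11      ]
jar [ 0.65866973 -0.37647953  0.139     ]
mill [ 0.38026965 -0.37593959  0.13      ]
pot2 [0.23743554 0.25625457 0.065     ]
green [ 0.70404165 -0.07772882  0.05      ]
yel2 [ 0.41660833 -0.16630741  0.05      ]
top [(array([ 244,  198,   44,   51, 1440], dtype=int32), array([264.7, 219.7])), (array([307, 230,  32,  37, 831], dtype=int32), array([319.6, 247.7]))]
side [(array([ 303,  183,   43,   42, 1141], dtype=int32), array([324.9, 206.2])), (array([ 253,  203,   66,   67, 2854], dtype=int32), array([284.1, 240.2]))]
```

The measurements agree with the given sizes: the spine comes out 151 mm long, the pot sits 99 mm from it and aligned with it, and its ears are 54 mm from its axis. Next I'll compute the press frame and leaf angle, check the foot on the +y side, and check that the planned poses are reachable.

```bash
cat >> h.py <<'E'
from math import *
ex=np.array([.1428,.0481,0]);ex/=np.linalg.norm(ex);ez=np.array([0,0,1.]);ey=np.cross(ez,ex)
P0=np.array([.4762,-.0001,0])-.003*ey   # press origin
def W(x,y,z): return P0+x*ex+y*ey+z*ez    # press -> world
def L(p): d=np.asarray(p)-P0; return np.array([d@ex,d@ey,d[2]])
def R(al,sg=1):   # tool tilted: z=(0,sin,-cos) in press frame, jaws along spine
    z=sin(al)*ey-cos(al)*ez; y=sg*ex; return np.stack([np.cross(y,z),y,z],1)
def lipTCP(th,al,o=.007,h=.009,gap=0.):
    ph=th+atan2(42,110); r=.1177
    C=np.array([0,-r*cos(ph),.055+r*sin(ph)])
    n=np.array([0,cos(al),sin(al)]); z=np.array([0,sin(al),-cos(al)])
    return W(*(C-(h+gap)*n+o*z))
def rimTCP(th,r=.068,off=.009,push=0.):
    return W(0,-r*cos(th)-off,.055+r*sin(th)-push)
E
python3 - <<'E'
from h import *
import pickle
s=pickle.load(open('side0.pkl','rb'));t=pickle.load(open('top0.pkl','rb'))
A=lambda u,v:(235+u/4.5-.4,195+v/4.5-.4);B=lambda u,v:(195+u/7-.4,185+v/7-.4)
for p in [(128,335),(330,316),(128,290),(318,270)]: print([np.round(L(onz(s,*A(*p),z))*1000) for z in (0,.02,.04)])
print('pot',L(onz(t,*B(170,347),.065)),'lipmid',L(.5*(np.array([0.53655707,-0.08294372,0.13102724])+[0.47982467,-0.10297347,0.12758971])))
for n,p,z in [('brush',(208,122),.11),('jar',(386,160),.139),('mill',(386,259),.13),('pot2',(157,305),.065),('green',(280,150),.05),('yel2',(308,247),.05)]: print(n,np.round(L(onz(t,*p,z)),3))
q0=bot.sense()['qpos']
def ck(n,p,al):
    for sg in (1,-1):
        q=bot.inverse_kinematics(p,R(al,sg)); print(n,sg,np.round(p,3),None if q is None else np.round(q,2))
ck('pot',W(0,.047,.02),0);ck('potend',W(0,.16,.02),0)
for th in (.26,.8,1.4): ck('lip%.2f'%th,lipTCP(th,.78),.78)
ck('lip1.4',lipTCP(1.4,.4),.4)
for th in (1.3,2.2,3.14): ck('rim%.2f'%th,rimTCP(th),0)
E
```

```text
[array([53., -9.,  0.]), array([54.,  7., 20.]), array([54., 22., 40.])]
[array([-55.,  -9.,   0.]), array([-52.,   6.,  20.]), array([-49.,  21.,  40.])]
[array([ 50., -39.,   0.]), array([ 51., -23.,  20.]), array([52., -7., 40.])]
[array([-53., -41.,   0.]), array([-50., -25.,  20.]), array([-47.,  -9.,  40.])]
pot [-0.0015159   0.09885375  0.065     ] lipmid [ 0.00067557 -0.09521241  0.12930847]
brush [0.315 0.038 0.11 ]
jar [ 0.053 -0.412  0.139]
mill [-0.211 -0.323  0.13 ]
pot2 [-0.144  0.322  0.065]
green [ 0.191 -0.143  0.05 ]
yel2 [-0.11  -0.135  0.05 ]
pot 1 [0.462 0.042 0.02 ] [-0.16  0.5   1.9  -0.    0.74 -0.49]
pot -1 [0.462 0.042 0.02 ] [-0.16  0.5   1.9  -0.    0.74  2.65]
potend 1 [0.426 0.149 0.02 ] [ 0.08  0.48  1.94 -0.    0.73 -0.25]
potend -1 [0.426 0.149 0.02 ] None
lip0.26 1 [ 0.508 -0.095  0.113] [-0.62  0.73  1.39  0.43  1.69 -1.04]
lip0.26 -1 [ 0.508 -0.095  0.113] [-0.62  0.73  1.39  0.43  1.69  2.1 ]
lip0.80 1 [ 0.492 -0.048  0.152] [-0.57  0.61  1.48  0.46  1.69 -0.99]
lip0.80 -1 [ 0.492 -0.048  0.152] [-0.57  0.61  1.48  0.46  1.69  2.15]
lip1.40 1 [0.47  0.017 0.159] [-0.49  0.52  1.61  0.5   1.62 -0.95]
lip1.40 -1 [0.47  0.017 0.159] [-0.49  0.52  1.61  0.5   1.62  2.19]
lip1.4 1 [0.472 0.013 0.161] [-0.39  0.38  1.68  0.31  1.36 -0.82]
lip1.4 -1 [0.472 0.013 0.161] [-0.39  0.38  1.68  0.31  1.36  2.33]
rim1.30 1 [ 0.486 -0.029  0.121] [-0.3   0.36  1.76 -0.    1.01 -0.63]
rim1.30 -1 [ 0.486 -0.029  0.121] [-0.3   0.36  1.76 -0.    1.01  2.52]
rim2.20 1 [0.467 0.026 0.11 ] [-0.19  0.34  1.83 -0.    0.97 -0.52]
rim2.20 -1 [0.467 0.026 0.11 ] [-0.19  0.34  1.83 -0.    0.97  2.62]
rim3.14 1 [0.458 0.053 0.055] [-0.14  0.42  1.89 -0.    0.83 -0.46]
rim3.14 -1 [0.458 0.053 0.055] [-0.14  0.42  1.89 -0.    0.83  2.68]
```

Run:
```python
from h import *
jaws.gripper_to(.025)
bot.move_to(W(-.0015,.046,.25),R(0))
bot.movel(W(-.0015,.046,.10),v=.2)
bot.movel(W(-.0015,.046,.020),v=.1,contact_N=4) and print('contact down')
print(bot.sense()['eef_pos'],bot.sense()['force'],bot.sense()['clock'])
snap('side','side1')
```

```text
[0.46143784 0.04013748 0.02052945] [-0.39670471  0.63639904  1.70619999] 5.0417
```

View pics/side1.png

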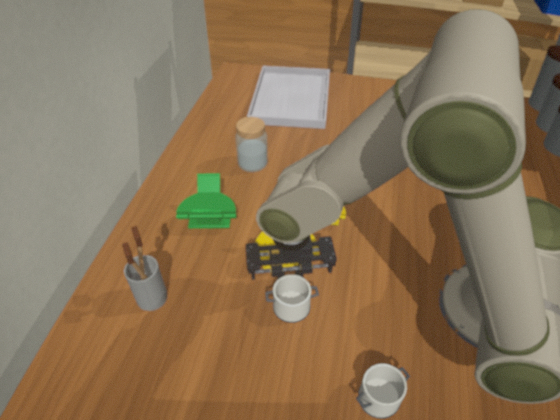

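The fingers are down in the gap between the press and the pot, and the pot has not moved; it is still at (292,298). Now I'll push it.

Run:
```python
from h import *
bot.movel(W(-.0015,.153,.020),v=.06)
st=bot.sense();print(st['force'],st['clock'])
bot.movel(W(-.0015,.143,.020),v=.1)
bot.movel(W(0,.143,.25),v=.3)
import pickle
jaws.gripper_to(0)
bot.move_to(W(0,-.22,.25),R(.5))
for n in ('side','top'):
    s=snap(n,n+'2'); pickle.dump(s,open(n+'2.pkl','wb'))
print(bot.sense()['clock'],bot.sense()['width'])
```

```text
[-0.87423799 -0.10273097  0.63288395] 7.025
10.2 0.0001962477974951158
```

View pics/side2.png

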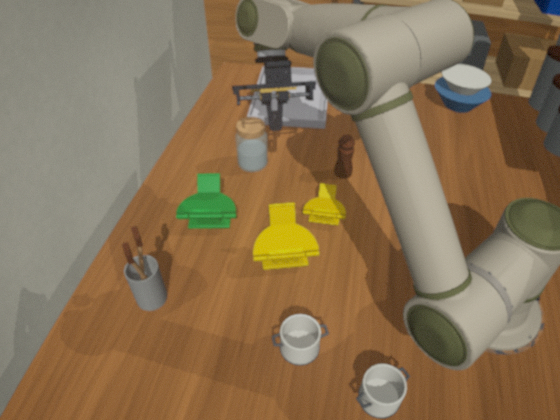

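View pics/top2.png

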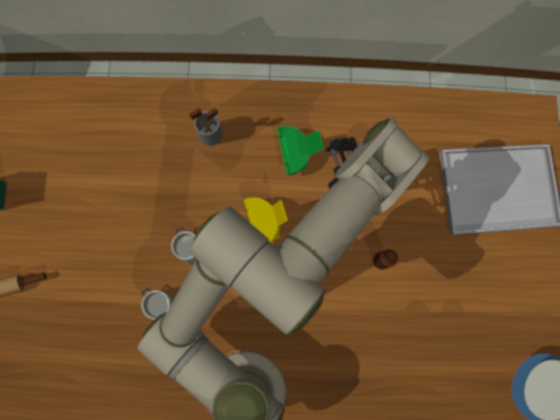

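The pot now stands upright at about (300,338) in the side view and (186,245) in the top view. The bystanders and the leaf have not moved.

Run:
```python
from h import *
import pickle
s=pickle.load(open('side2.pkl','rb'))
a=cv2.resize(s['frame'][190:370,235:345],None,fx=3.3,fy=3.3,interpolation=cv2.INTER_CUBIC);cv2.imwrite('pics/c.png',a[:,:,::-1])
print(L(onz(s,300.5,330,.065)))
for al in (.78,.4): print([None if (q:=bot.inverse_kinematics(p,R(al))) is None else np.round(q,2) for p in (lipTCP(.2,al)-.06*ey-.03*ez,)])
print(L(lipTCP(.26,.78)),L(bot.sense()['eef_pos']))
```

```text
[-0.00561449  0.19930884  0.065     ]
[array([-0.68,  0.86,  1.24,  0.39,  1.72, -1.08])]
[array([-0.61,  0.69,  1.41,  0.24,  1.38, -1.02])]
[ 3.75917611e-18 -9.69438840e-02  1.12534725e-01] [ 0.0007759  -0.21870052  0.25061235]
```

View pics/c.png

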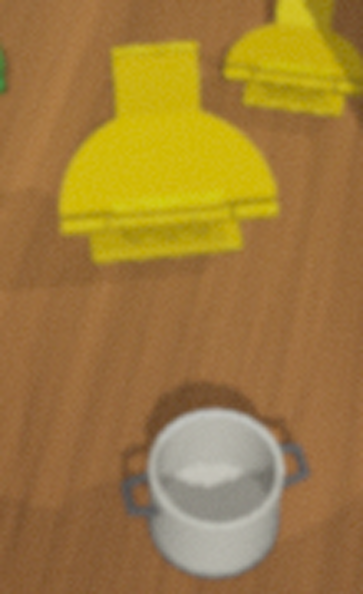

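Run:
```python
from h import *
al=.78; zt=sin(al)*ey-cos(al)*ez
bot.move_to(lipTCP(.08,al)-.07*zt,R(al))
bot.movel(lipTCP(.08,al),v=.1,contact_N=5) and print('contact!')
print(L(bot.sense()['eef_pos']),bot.sense()['force'])
for th in (.2,.3,.45,.6):
    bot.movel(lipTCP(th,al),v=.08); print(th,np.round(bot.sense()['force'],2))
snap('side','side3'); t=snap('top','top3'); print(bot.sense()['clock'])
```

```text
[ 0.00022973 -0.10837745  0.09494152] [-0.29356012 -0.49439711  0.52169608]
0.2 [-0.92 -0.42 -0.48]
0.3 [-0.68  0.18 -0.38]
0.45 [ 0.6  -0.06  0.67]
0.6 [-0.07 -0.25  0.01]
13.075
```

View pics/side3.png

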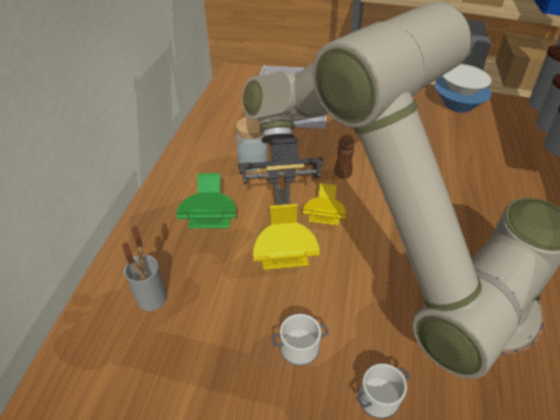

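Run:
```python
import cv2
a=cv2.imread('pics/side3.png')[150:275,225:350];a=cv2.resize(a,None,fx=4.5,fy=4.5,interpolation=cv2.INTER_CUBIC);cv2.imwrite('pics/d.png',a)
```

```text
(no output)
```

View pics/d.png

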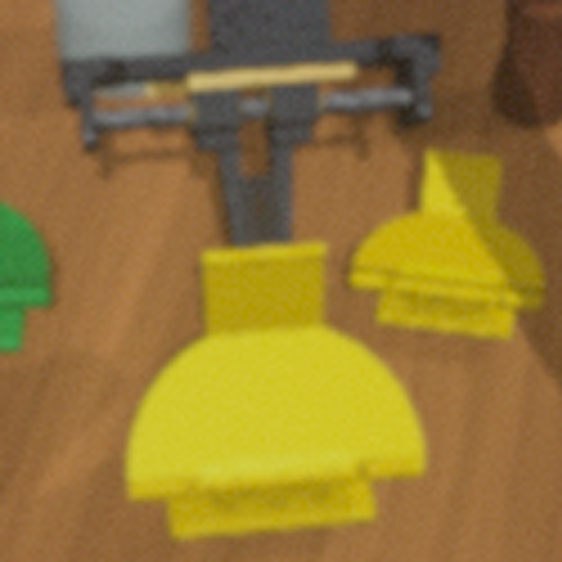

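```bash
cat >> h.py <<'E'
def lipangle(s,u,v):  # leaf angle from middle of lip end seen at pixel, in plane x=0 of press
    o,d=ray(s,u,v); o=L(o); d=np.array([d@ex,d@ey,d[2]]); p=o-d*o[0]/d[0] if 0 else None
    best=[(abs(np.diff(0)) if 0 else np.linalg.norm(proj(s,W(0,-.1195*cos(f+.385),.055+.1195*sin(f+.385)))[0]-[u,v]),f) for f in np.linspace(0,3.14,600)]
    return sorted(best)[:3]
E
python3 - <<'E'
from h import *
import pickle
s=pickle.load(open('side0.pkl','rb'));print(lipangle(s,281.5,203.5)[:1],lipangle(s,283.1,204.8)[:1])
for f in (.2,.3,.4,.5,.6): print(f,proj(s,W(0,-.1195*cos(f+.385),.055+.1195*sin(f+.385))))
E
```

```text
[(np.float64(0.1746416602920482), np.float64(0.3354924874791319))] [(np.float64(0.2189408836197321), np.float64(0.6657429048414024))]
0.2 [[280.90140508 204.40766761]]
0.3 [[281.23636065 203.56566313]]
0.4 [[281.62436138 203.22235093]]
0.5 [[282.06341489 203.39887687]]
0.6 [[282.55080726 204.11210103]]
```

The lip was at about 0.3 rad and is now at about 0.6, with the fingertips under it, so it is following the finger. I'll carry on to nearly upright.

Run:
```python
from h import *
for th,al in ((.75,.72),(.9,.65),(1.05,.58),(1.2,.5),(1.35,.42),(1.45,.38)):
    bot.movel(lipTCP(th,al),R(al),v=.08); print(th,np.round(bot.sense()['force'],2))
snap('side','side4'); print(bot.sense()['clock'])
a=cv2.imread('pics/side4.png')[130:280,215:355];a=cv2.resize(a,None,fx=4,fy=4,interpolation=cv2.INTER_CUBIC);cv2.imwrite('pics/e.png',a)
```

```text
0.75 [ 0.47 -0.04  0.8 ]
0.9 [ 0.12 -1.36  0.15]
1.05 [ 0.66  0.78 -0.14]
1.2 [-0.14 -0.51 -0.13]
1.35 [-0.01  0.36  0.43]
1.45 [ 0.44 -0.93  1.28]
15.2167
```

View pics/e.png

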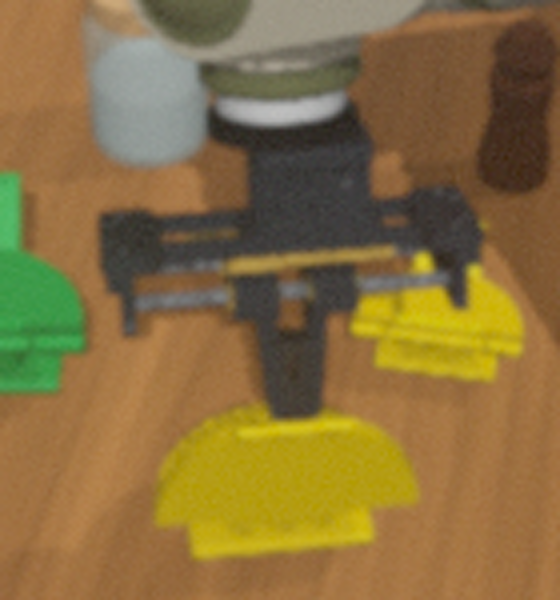

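Run:
```python
from h import *
import pickle
s=pickle.load(open('side0.pkl','rb'));print(lipangle(s,288.8,236.5))
```

```text
[(np.float64(0.27442983673201343), np.float64(1.5411686143572623)), (np.float64(0.3229825288953848), np.float64(1.5464106844741237)), (np.float64(0.46003166765401404), np.float64(1.5359265442404009))]
```

The leaf now stands at about 1.54 rad, nearly upright. I'll back off, set the tool vertical, and push the rim over and down.

Run:
```python
from h import *
p=L(bot.sense()['eef_pos']); 
bot.movel(W(0,p[1]-.035,p[2]+.02),v=.15)
bot.move_to(W(0,-.06,.20),R(0))
bot.movel(W(0,-.05,.121),v=.15)
bot.movel(rimTCP(1.4),v=.1)
for th in (1.6,1.75,1.9,2.05,2.2):
    bot.movel(rimTCP(th),v=.08); print(th,np.round(bot.sense()['force'],2))
snap('side','side5'); print(bot.sense()['clock'])
```

```text
1.6 [ 0.28  0.7  -0.25]
1.75 [-0.08  0.01 -0.63]
1.9 [-0.39 -0.11 -0.39]
2.05 [ 0.36 -0.17 -0.22]
2.2 [ 0.08 -1.1   0.41]
18.6083
```

View pics/side5.png

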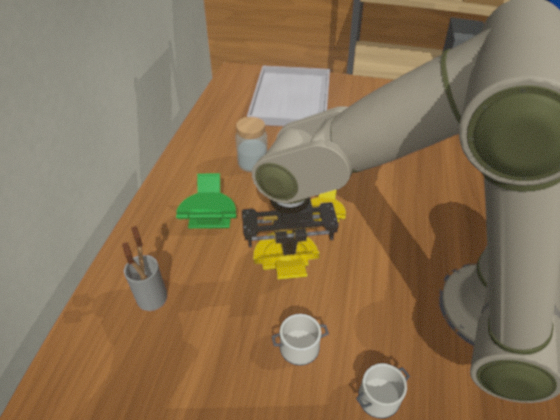

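The leaf is past upright: its lip now shows at (292,272), pointing toward the pot, with the finger on the inner face. I'll continue down.

Run:
```python
from h import *
for th,off in ((2.35,.009),(2.5,.008),(2.65,.007),(2.8,.005),(2.95,.003),(3.05,.002)):
    bot.movel(rimTCP(th,off=off),v=.07); print(th,np.round(bot.sense()['force'],2))
print(bot.movel(rimTCP(3.14,off=.002,push=.006),v=.03,contact_N=8), L(bot.sense()['eef_pos']),bot.sense()['force'])
bot.movel(rimTCP(3.14,off=.002)+.2*ez,v=.25)
bot.move_to(W(0,-.22,.28),R(.3))
import pickle
for n in ('side','top'):
    s=snap(n,n+'6'); pickle.dump(s,open(n+'6.pkl','wb'))
a=cv2.imread('pics/side6.png')[190:370,215:345];a=cv2.resize(a,None,fx=3.3,fy=3.3,interpolation=cv2.INTER_CUBIC);cv2.imwrite('pics/f.png',a)
print(bot.sense()['clock'])
```

```text
2.35 [1.11 0.13 0.88]
2.5 [-0.59  0.55  0.27]
2.65 [-0.12 -0.72  0.68]
2.8 [-0.74 -0.19  0.63]
2.95 [ 0.61 -0.11  0.94]
3.05 [0.61 0.51 0.83]
True [0.00035726 0.06569446 0.05466074] [-2.80733787 -0.33223712 10.47566765]
22.875
```

View pics/f.png

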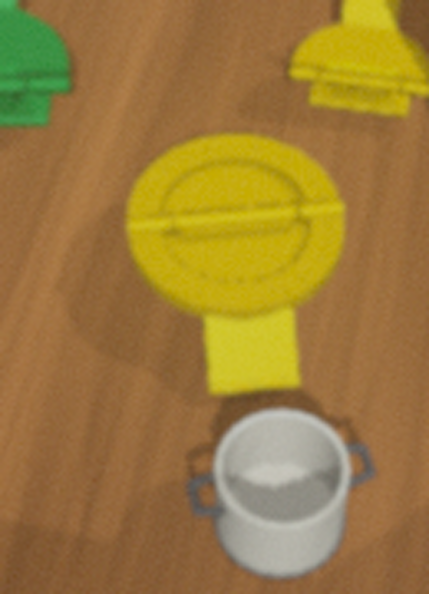

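View pics/side6.png

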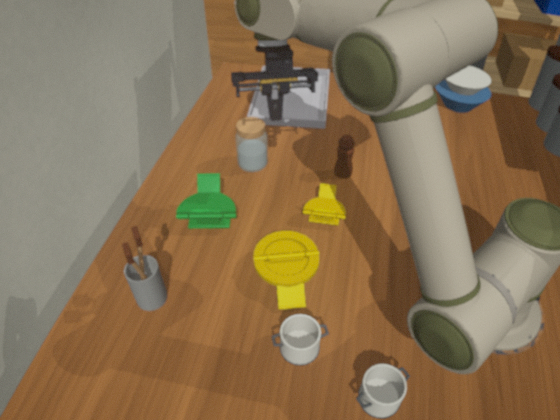

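View pics/top6.png

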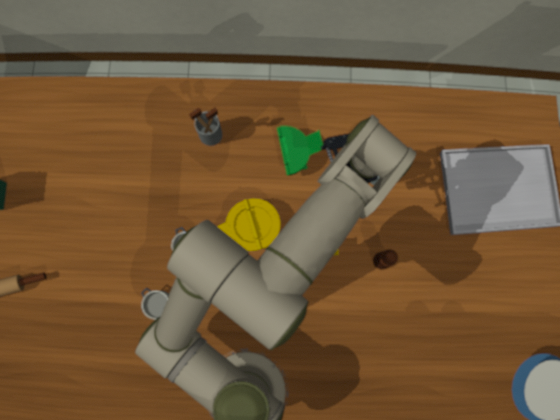

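Run:
```python
from h import *
import pickle
s=pickle.load(open('side6.pkl','rb'))
for f in (2.9,3.0,3.1,3.14): print(f,proj(s,W(0,-.1177*cos(f+.365),.055+.1177*sin(f+.365)))[0])
a=pickle.load(open('side0.pkl','rb'))['frame'].astype(int);d=np.abs(a-s['frame']).max(2)
for n,(x0,y0,x1,y1) in dict(brush=(120,225,170,312),green=(175,172,240,230),mill=(333,135,356,180),jar=(234,130,268,172)).items(): print(n,(d[y0:y1,x0:x1]>50).sum())
print('pot',L(onz(s,300.5,330,.065)))
bot.wait(.5);print(abs(bot.sense()['qd']).max())
```

```text
2.9 [292.14480469 301.97671269]
3.0 [291.92868416 304.15265319]
3.1 [291.65251071 305.77231763]
3.14 [291.5263595  306.26410844]
brush 0
green 0
mill 3
jar 0
pot [-0.00561449  0.19930884  0.065     ]
0.0015570309663065507
```

Run:
```python
from h import *
print(bot.hand_in())
```

```text
the job is handed in; nothing more can be done
None
```

The yellow press is open: its leaf lies flat on the +y side, and I handed the job in at about 23.5 s on the robot's clock.

1. **Pot:** I pushed it low along the worktop from 99 mm to about 199 mm from the spine. The fingers were only slightly apart, so nothing was pinched or lifted. Its near side is now about 159 mm from the spine, and the leaf's sweep reaches at most about 123 mm.
2. **Leaf up:** I pushed it up by the lip with closed fingertips, from about 0.3 rad to about 1.54 rad.
3. **Leaf over:** I then pushed on the inner rim, over and down onto the end stop.

**Final checks:**
- **Leaf angle:** The finger met the stop with the rim at 54.7 mm, against 55 mm for a level leaf, and about 10 N showed on the tool. In the side picture the lip end was at row 308 against 306 predicted for 3.14 rad; I put the 2 pixels down to the thickness of the lip.
- **Pot and bystanders:** The pot stands upright. The jar, brush holder and green press look unchanged from the first side picture. The mill's patch differed by 3 pixels, which I took to be shadow. The decoy pot and the small yellow press looked unmoved by eye.
- **Robot:** The arm was still and clear of everything at hand-in.

The final leaf angle comes from the side camera and the stop contact. The arm hid part of the top view, so I did not check the angle from there.

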